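# Twist-lock the lamp anchor into the desk rail

## Robot

A 6-joint arm with a two-finger parallel gripper is mounted at the origin on the work surface. World frame = base frame: x ahead of the robot, y to its left, z up, the work surface at z = 0. Lengths are in m, angles in rad, forces in N, time in s.
With the tool pointing down it reaches from about 0.375 to 0.975 m from the base axis. Payload 3.8 kg.
Tool frame: the origin (TCP) lies at the very end of the fingers, on their centre line; the grasp point (between the pads) lies 19 mm behind it; z points along the fingers, y is the line along which they close (so a half turn about z gives the same grasp; the last joint's range is limited). The gripper opens to 85 mm and grips with 20 to 120 N. Pads are 22 mm wide; open, the fingers measure 114 mm over their backs; the gripper's body (76 mm by 85 mm) begins 54 mm behind the grasp point. The pads swing forward as they close: fully open they stand 13 mm farther back than shut.
Start: joints at [1.136, 0.264, 1.604, -0, 1.274, -0.037], TCP at [0.261, 0.622, 0.231] pointing down, gripper open.
Joint ranges: [-2.63, 2.63], [-0.94, 2.18], [0.31, 2.57], [-1.31, 4.45], [0, 2.66], [-2.55, 2.55]. Speed limits (rad/s): [2.57, 2.57, 3.14, 3.14, 3.14, 3.14].

## Interface

Orientations are given as a rotation vector (axis times angle).
In Python, from workcell import read_state, read_camera, calibration, finish_job gives the robot as it stands.
- The arm moves only by the tool step_arm, never from a script. Its argument "commands" is a list of rows, each an object of numbers: "fingers": the gripper's target within -1 to 1 (shut at 1, half-way at 0, fully open at -1); "dx", "dy", "dz": the shift along the tool's x, y, z in m; "roll": the turn about the tool's z in degrees. In form: [{"fingers": .., "dx": .., "dy": .., "dz": .., "roll": ..}, ...]. A call has 1 to 8 rows; each row is the pose to reach, as a shift and turn from the pose commanded when the call began, along the tool's axes at that moment; what a row does not reach only later rows make up. A row lasts 1/8 s, in which the tool goes at most 62.5 mm and 10.7 degrees, less where a joint would pass 70% of its speed; a pose out of reach is approached as far as the arm can. A call with a gripper value outside its range is refused whole. The fingers move at their own pace and stop on an object; "squeeze" is the grip in N (left out, the last holds). Time passes only in rows, so rows that repeat a pose let the fingers close. It gives the time, the measured TCP pose, the force, the opening and the grip force at its end, in the units of the state.
- read_state(): the state, without advancing time (a new reading comes with each control period).
- read_camera(name): name is "side" or "top"; returns (picture, depth): 480x640x3 uint8, blue, green, red; 480x640 float32, m along the optical axis (not along the pixel's ray), 0 where there is no reading.
- calibration(name): a dict with "intrinsics" (3x3 intrinsics, pixels), "world_to_cam" (4x4, takes a point from world to camera coordinates). Camera axes: x right, y up, looking along -z (the intrinsics and any distortion apply to the point x, -y, -z); pixel columns grow to the right and rows downward; lengths in m; the calibration is good to about 2 mm. A picture is of the moment at which its call begins. calibration takes no time and is no camera call.
- finish_job(): hands the job in; it is judged then, once.
The state is a dict: "time": time; "q": joint angles; "joint_vel": joint speeds; "joint_torque": joint torques, N m; "tool_pos": TCP position; "tcp_rot": TCP orientation; "wrist_force": force on the tool from outside, world axes, zero at the start; "torque": the same for the moment, N m; "width": opening from 0.0 (shut) to 1.0 (fully open); "grip_force": force on a finger pad.
Only numpy, scipy, OpenCV 4.12 (cv2) and the standard library are available. Lean on these libraries where they do the work, as an engineer would, in place of code of your own. Each camera call takes 0.05 s, during which the arm holds its last target. There are 200 camera calls.

## Task

Fit the orange-handled anchor nut into the slot of the aluminium desk rail at the yellow mark: lower it in with its oblong foot along the slot until its black collar rests on the rail's lips, then twist it a quarter turn so the foot locks squarely under both lips, and let go. Leave the blue-handled fitting and the white study model where they are.

Things in the scene. Friction and masses are not known exactly. Their poses are not given: they have to be found in the camera images.
- nut_mid (a point): Centre (33 mm up) of the loose nut, 66 mm tall, upright on the desk. Upwards: steel foot 64 (x) by 24 (y) by 9 mm; neck 20 mm wide, 10 high; round black collar 60 mm wide, 5 thick, its underside 19 mm above the foot's bottom; orange grip bar 56 (x) by 16 (y), 42 mm high: pinch it across y, above the collar. z up; a half turn looks the same. About 0.18 kg.
- mark (a point): Mid-slot, level with the lips' top (30 mm above the desk), at the yellow stripe across the fixed rail; x along the slot, z up. Rail 316 x 90 x 30 mm, ends capped, stripe up to 70 mm off its middle. Slot 40 mm wide, lips 5 mm thick, hollow beneath 82 mm wide, 20 deep: the foot turns freely, either way. Seated, collar on lips, the nut's centre is 14 mm above this point, foot clear of the floor.
- decoy: The wrong fitting, leave it: same collar and bar, but the bar is blue and the steel foot is round, 60 mm across, too wide for the slot. 66 mm tall, loose, upright on the desk, centre at least 100 mm from the nut's. Origin: centre of its underside; x along its bar, z up.
- model: White architectural study model, leave it: base 80 (x) by 120 mm (y), 8 mm thick, with blocks, 58 mm tall at most. Loose on the desk, to the right of the two fittings as the robot sees them. Origin: centre of its underside; z up.
Mind the look-alikes: they are no part of the job. Leave any green look-alike of the part that bears nut_mid alone.

How it is judged:
By the outcome, as a careful person would: the job done as asked, in the order asked, and still so for the second after the job is handed in, with the robot touching nothing.
It also fails if it takes over 45 s, if anything falls off the work surface, if the arm or the gripper's body presses on something with over 40 N, if the wrist force passes 120 N, or if a joint passes its speed limit or range.

## Working session

There is one attempt and no reset: what is moved stays moved. The work goes in short steps, Python scripts to look and compute and a tool call to move; the robot and the scene stay as the last step left them, time stands still between calls to the robot, and variables do not carry over. Pictures are saved under pics/ and viewed, at most 10 in all, crops included, and the job is handed in when it is done.

Besides the shell and the picture viewer there is one more tool, called after "Request:" as name(argument=value, ...), one argument or row to a line, values as JSON. step_arm: Moves the arm, as the interface text tells. Its arguments: {"type":"object","properties":{"commands":{"type":"array","items":{"type":"object","properties":{"fingers":{"type":"number"},"dx":{"type":"number"},"dy":{"type":"number"},"dz":{"type":"number"},"roll":{"type":"number"}}}},"squeeze":{"type":"number"}},"required":["commands"]}

```bash
mkdir -p pics
cat > h.py <<'E'
import numpy as np,cv2
from workcell import *
def cloud(name):
    im,d=read_camera(name);c=calibration(name);K=np.array(c["intrinsics"]);T=np.linalg.inv(np.array(c["world_to_cam"]))
    v,u=np.mgrid[:480,:640]
    if c.get("distortion") is not None: print("dist",c["distortion"])
    p=np.stack([(u-K[0,2])/K[0,0]*d,-(v-K[1,2])/K[1,1]*d,-d],-1)
    return im,d,p@T[:3,:3].T+T[:3,3]
E
python3 - <<'E'
from h import *
for n in("top","side"):
    im,d,P=cloud(n);cv2.imwrite(f"pics/{n}0.png",im);np.savez(f"{n}0.npz",im=im,d=d,P=P)
    print(n,calibration(n).keys(),np.linalg.inv(calibration(n)["world_to_cam"])[:3,3])
print(read_state())
E
```

```text
top dict_keys(['intrinsics', 'world_to_cam']) [ 0.34995592 -0.09160315  0.87541815]
side dict_keys(['intrinsics', 'world_to_cam']) [0.19285911 0.23883248 0.64568563]
{'time': 0.1, 'q': array([ 1.13610390e+00,  2.64687401e-01,  1.60525960e+00, -2.54866160e-05,
        1.27374863e+00, -3.69179533e-02]), 'joint_vel': array([-1.90280466e-03, -6.68006817e-04, -3.85191830e-03, -4.60239766e-05,
       -1.53565227e-03, -3.05278002e-04]), 'joint_torque': array([-2.94217489e-04, -5.16711009e+01, -3.68587053e+01, -9.76624119e-05,
        6.19971353e-03,  1.43084418e-05]), 'tool_pos': array([0.26120397, 0.62166676, 0.23006813]), 'tcp_rot': array([-0.62060731, -3.07920487,  0.00322039]), 'wrist_force': array([-0.66491503, -0.4706676 , -0.74102299]), 'torque': array([ 0.00396564, -0.03888679, -0.00286242]), 'grip_force': 0.0, 'width': 0.9970316606364694}
```

View pics/top0.png

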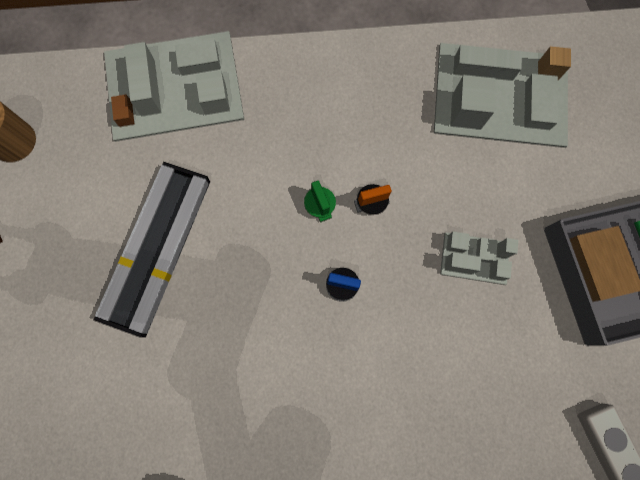

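View pics/side0.png

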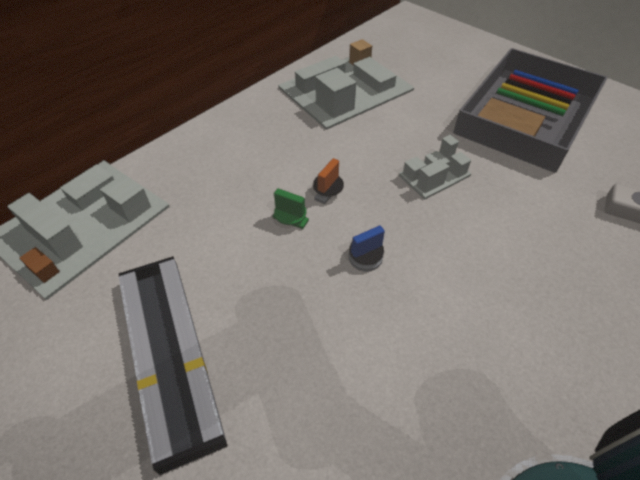

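Top view: the orange-handled nut is at (373,198), its green look-alike at (320,200), the blue-handled decoy at (343,283), and the rail's yellow stripe runs (126,262)–(161,274). The nut is the one with the orange bar; I'll confirm it in an enlarged crop and measure it.

```bash
cat > m.py <<'E'
from h import *
def run(n,im,P,t):
    hsv=cv2.cvtColor(im,cv2.COLOR_BGR2HSV);H,S,V=[hsv[...,i].astype(int) for i in range(3)]
    z=P[...,2];X=P[...,:2]
    def rect(m,l):
        q=X[m].astype(np.float32)
        if len(q)<8: print(n,l,"few",len(q));return
        r=cv2.minAreaRect(q);b=cv2.boxPoints(r);e=[b[1]-b[0],b[2]-b[1]];e=max(e,key=np.linalg.norm)
        print(n,l,len(q),"c",np.round(r[0],4),"size",np.round(r[1],4),"long-axis deg",round(np.degrees(np.arctan2(e[1],e[0]))%180,2),"z",np.round(np.percentile(z[m],[5,50,95]),4))
    near=np.hypot(*(X-t).transpose(2,0,1))<.09 if t is not None else np.ones_like(z,bool)
    ora=(S>150)&(H<14)&(V>60)&(z>.03)&(z<.09)&(X[...,0]<.75)
    _,L,st,ce=cv2.connectedComponentsWithStats(ora.astype(np.uint8))
    for i in range(1,len(st)):
        if st[i,4]>30: rect(L==i,f"orange px{ce[i].round()}"); rect((L==i)&(z>.062)," top")
    rect((S>120)&(H>100)&(H<130)&(z>.06)&(z<.09),"blue top"); rect((S>120)&(H>45)&(H<80)&(z>.055)&(z<.09)&(np.abs(X[...,1])<.4),"green top")
    y=(S>120)&(H>18)&(H<32)&(z>.024)&(z<.036)&(V>100); k=np.zeros_like(y)
    k[:, :260]=1; rect(y&k,"stripe")
    rail=(z>.024)&(z<.036)&k
    _,L,st,_=cv2.connectedComponentsWithStats(rail.astype(np.uint8))
    # slot floor: low dark px inside
    import sys
    ys,xs=np.nonzero(y&k); 
    lab=set(L[y&k])-{0}
    for l in lab:
        if st[l,4]>150: rect(L==l,"lip")
    m=np.isin(L,[l for l in lab if st[l,4]>150]); rect(m,"rail")
E
python3 - <<'E'
from m import *
for n in("top","side"):
    f=np.load(n+"0.npz");run(n,f["im"],f["P"],None)
im=np.load("top0.npz")["im"];cv2.imwrite("pics/crop.png",cv2.resize(im[160:310,280:480],None,fx=4,fy=4,interpolation=2))
E
```

```text
top orange px[375. 195.] 388 c [ 0.6149 -0.233 ] size [0.017  0.0553] long-axis deg 100.33 z [0.0348 0.0641 0.0675]
top  top 244 c [ 0.6147 -0.233 ] size [0.0165 0.0553] long-axis deg 100.42 z [0.0629 0.0654 0.0678]
top blue top 301 c [ 0.4613 -0.1616] size [0.0552 0.0164] long-axis deg 72.93 z [0.0625 0.0655 0.0679]
top green top 281 c [ 0.6171 -0.1341] size [0.0551 0.016 ] long-axis deg 17.77 z [0.0578 0.0653 0.0678]
top stripe 211 c [0.5181 0.1947] size [0.0927 0.0131] long-axis deg 66.17 z [0.0276 0.03   0.0325]
top lip 5202 c [0.5576 0.1774] size [0.0928 0.3161] long-axis deg 156.25 z [0.0267 0.0296 0.032 ]
top rail 5202 c [0.5576 0.1774] size [0.0928 0.3161] long-axis deg 156.25 z [0.0267 0.0296 0.032 ]
side orange px[542.  86.] 130 c [ 0.4669 -0.8042] size [0.1481 0.0132] long-axis deg 7.77 z [0.0301 0.0314 0.0336]
side  top few 0
side orange px[329. 169.] 177 c [ 0.6119 -0.2316] size [0.0141 0.0506] long-axis deg 101.22 z [0.0591 0.0662 0.0685]
side  top 157 c [ 0.6119 -0.2316] size [0.0141 0.0506] long-axis deg 101.22 z [0.0635 0.0666 0.0686]
side blue top 210 c [ 0.4585 -0.1605] size [0.0518 0.0143] long-axis deg 70.52 z [0.0646 0.0664 0.0684]
side green top 107 c [ 0.614  -0.1337] size [0.0494 0.0107] long-axis deg 15.33 z [0.0651 0.0667 0.0681]
side stripe 317 c [0.5168 0.1947] size [0.0907 0.0132] long-axis deg 66.2 z [0.0292 0.0309 0.0326]
side lip 7944 c [0.5576 0.1771] size [0.0911 0.3193] long-axis deg 156.34 z [0.0283 0.0304 0.0322]
side rail 7944 c [0.5576 0.1771] size [0.0911 0.3193] long-axis deg 156.34 z [0.0283 0.0304 0.0322]
```

View pics/crop.png

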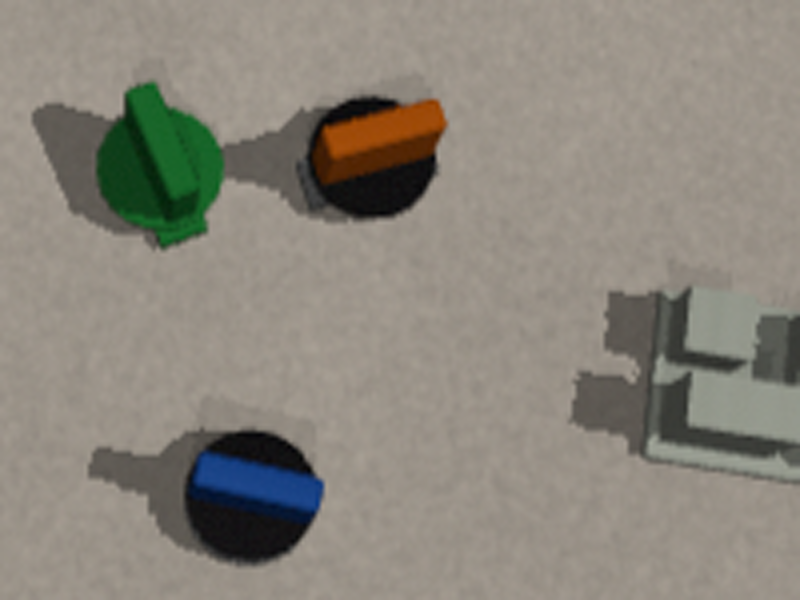

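The crop confirms it: the orange bar on a black collar, with a corner of the rectangular steel foot showing at crop (310,185). Blue has a round foot, and green is the look-alike. Nut ≈ (0.614, −0.2325), bar at 100.5°. Mark ≈ (0.518, 0.1946), slot at 156.3°.

First move: towards a point above the nut.

Request:
step_arm(
  commands=[
    {"fingers": -1,"dx": -0.044,"dy": -0.043,"dz": 0,"roll": 7},
    {"fingers": -1,"dx": -0.088,"dy": -0.086,"dz": 0,"roll": 14},
    {"fingers": -1,"dx": -0.132,"dy": -0.129,"dz": 0,"roll": 21},
    {"fingers": -1,"dx": -0.176,"dy": -0.172,"dz": 0,"roll": 28},
    {"fingers": -1,"dx": -0.22,"dy": -0.215,"dz": 0,"roll": 35},
    {"fingers": -1,"dx": -0.264,"dy": -0.258,"dz": 0,"roll": 42},
    {"fingers": -1,"dx": -0.308,"dy": -0.301,"dz": 0,"roll": 49},
    {"fingers": -1,"dx": -0.352,"dy": -0.344,"dz": 0,"roll": 56.7},
  ],
  squeeze=40,
)

```text
time: 1.1
tool_pos: [0.4529, 0.1669, 0.2311]
tcp_rot: [2.014, 2.411, 0.0]
wrist_force: [0.4, 1.4, 0.5]
width: 1.002
grip_force: 0.0
```

```bash
cat > g.py <<'E'
import sys,numpy as np
from scipy.spatial.transform import Rotation as Ro
from workcell import read_state
s=read_state();x,y,z,psi=map(float,sys.argv[1:5])
R=Ro.from_rotvec(s["tcp_rot"]).as_matrix();d=R.T@(np.array([x,y,z])-s["tool_pos"])
c=np.degrees(np.arctan2(R[1,1],R[0,1]));r=(c-psi+180)%360-180
print("t",round(s["time"],2),"pos",s["tool_pos"].round(4),"psi",c.round(2),"dxyz",d.round(4),"roll",round(r,2),"q6",s["q"][5].round(3),"F",s["wrist_force"].round(1),"w",round(s["width"],3),"grip",round(s["grip_force"],1),"tilt",R[:2,2].round(4))
E
python3 g.py .614 -.2325 .12 10.5
```

```text
t 1.1 pos [0.4529 0.1669 0.2311] psi 10.27 dxyz [-0.4217  0.0873  0.1111] roll -0.23 q6 0.122 F [0.4 1.4 0.5] w 1.002 grip 0.0 tilt [0.0001 0.0001]
```

Request:
step_arm(
  commands=[
    {"fingers": -1,"dx": -0.056,"dy": 0.012,"dz": 0.01,"roll": 0},
    {"fingers": -1,"dx": -0.112,"dy": 0.023,"dz": 0.02,"roll": 0},
    {"fingers": -1,"dx": -0.168,"dy": 0.035,"dz": 0.04,"roll": 0},
    {"fingers": -1,"dx": -0.224,"dy": 0.046,"dz": 0.06,"roll": 0},
    {"fingers": -1,"dx": -0.28,"dy": 0.058,"dz": 0.08,"roll": 0},
    {"fingers": -1,"dx": -0.336,"dy": 0.07,"dz": 0.095,"roll": 0},
    {"fingers": -1,"dx": -0.39,"dy": 0.081,"dz": 0.111,"roll": 0},
    {"fingers": -1,"dx": -0.4217,"dy": 0.0873,"dz": 0.111,"roll": -0.2},
  ],
)

```text
time: 2.1
tool_pos: [0.6145, -0.232, 0.1175]
tcp_rot: [-2.004, -2.414, 0.002]
wrist_force: [-0.1, -0.3, 0.0]
width: 0.997
grip_force: 0.0
```

```bash
python3 g.py .614 -.2325 .031 10.5
```

```text
t 2.1 pos [ 0.6145 -0.232   0.1175] psi 10.61 dxyz [-0.0005 -0.0003  0.0865] roll 0.11 q6 -0.584 F [-0.1 -0.3  0. ] w 0.997 grip 0.0 tilt [-0.0037  0.0013]
```

Request:
step_arm(
  commands=[
    {"fingers": -1,"dx": 0,"dy": 0,"dz": 0.035},
    {"fingers": -1,"dx": 0,"dy": 0,"dz": 0.065},
    {"fingers": -1,"dx": 0,"dy": 0,"dz": 0.087},
    {"fingers": -1,"dx": 0,"dy": 0,"dz": 0.087},
    {"fingers": 0.3,"dx": 0,"dy": 0,"dz": 0.087},
    {"fingers": 1,"dx": 0,"dy": 0,"dz": 0.087},
    {"fingers": 1,"dx": 0,"dy": 0,"dz": 0.087},
    {"fingers": 1,"dx": 0,"dy": 0,"dz": 0.087},
  ],
  squeeze=50,
)

```text
invalid input
```

Request:
step_arm(
  commands=[
    {"fingers": 1,"dx": 0,"dy": 0,"dz": 0},
    {"fingers": 1,"dx": 0,"dy": 0,"dz": 0},
    {"fingers": 1,"dx": 0,"dy": 0,"dz": 0},
  ],
)

```text
invalid input
```

```bash
python3 g.py .614 -.2325 .13 10.5
```

```text
t 2.1 pos [ 0.6145 -0.232   0.1175] psi 10.61 dxyz [-0.0003 -0.0006 -0.0125] roll 0.11 q6 -0.584 F [-0.1 -0.3  0. ] w 0.997 grip 0.0 tilt [-0.0037  0.0013]
```

Roll is a required field in every row, so I'm resending with it.

Request:
step_arm(
  commands=[
    {"fingers": -1,"dx": 0,"dy": 0,"dz": 0.035,"roll": 0},
    {"fingers": -1,"dx": 0,"dy": 0,"dz": 0.065,"roll": 0},
    {"fingers": -1,"dx": 0,"dy": 0,"dz": 0.087,"roll": 0},
    {"fingers": -1,"dx": 0,"dy": 0,"dz": 0.087,"roll": 0},
    {"fingers": 0.3,"dx": 0,"dy": 0,"dz": 0.087,"roll": 0},
    {"fingers": 1,"dx": 0,"dy": 0,"dz": 0.087,"roll": 0},
    {"fingers": 1,"dx": 0,"dy": 0,"dz": 0.087,"roll": 0},
    {"fingers": 1,"dx": 0,"dy": 0,"dz": 0.087,"roll": 0},
  ],
  squeeze=50,
)

```text
time: 3.1
tool_pos: [0.616, -0.2301, 0.0342]
tcp_rot: [2.003, 2.418, 0.001]
wrist_force: [2.0, 1.5, 1.8]
width: 0.177
grip_force: 52.1
```

```bash
python3 g.py .614 -.2325 .13 10.5
```

```text
t 3.1 pos [ 0.616  -0.2301  0.0342] psi 10.71 dxyz [-0.0021 -0.0023 -0.0958] roll 0.21 q6 -0.582 F [2.  1.5 1.8] w 0.177 grip 52.1 tilt [ 0.0013 -0.0005]
```

Request:
step_arm(
  commands=[
    {"fingers": 1,"dx": 0,"dy": 0,"dz": -0.02,"roll": 0},
    {"fingers": 1,"dx": 0,"dy": 0,"dz": -0.05,"roll": 0},
    {"fingers": 1,"dx": 0,"dy": 0,"dz": -0.09,"roll": 0},
    {"fingers": 1,"dx": 0,"dy": 0,"dz": -0.12,"roll": 0},
    {"fingers": 1,"dx": 0,"dy": 0,"dz": -0.12,"roll": 0},
  ],
)

```text
time: 3.72
tool_pos: [0.618, -0.231, 0.158]
tcp_rot: [2.0, 2.413, 0.004]
wrist_force: [0.2, 0.1, -1.5]
width: 0.181
grip_force: 51.8
```

```bash
python3 g.py .518 .1946 .13 66.3
```

```text
t 3.73 pos [ 0.618 -0.231  0.158] psi 10.71 dxyz [ 0.4368 -0.0193  0.026 ] roll -55.59 q6 -0.582 F [ 0.2  0.1 -1.5] w 0.181 grip 51.8 tilt [ 0.0073 -0.003 ]
```

Request:
step_arm(
  commands=[
    {"fingers": 1,"dx": 0.04,"dy": -0.002,"dz": 0,"roll": -6},
    {"fingers": 1,"dx": 0.095,"dy": -0.004,"dz": 0,"roll": -13},
    {"fingers": 1,"dx": 0.15,"dy": -0.007,"dz": 0,"roll": -21},
    {"fingers": 1,"dx": 0.208,"dy": -0.01,"dz": 0,"roll": -28},
    {"fingers": 1,"dx": 0.265,"dy": -0.013,"dz": 0,"roll": -36},
    {"fingers": 1,"dx": 0.325,"dy": -0.015,"dz": 0,"roll": -43},
    {"fingers": 1,"dx": 0.385,"dy": -0.017,"dz": 0.01,"roll": -50},
    {"fingers": 1,"dx": 0.437,"dy": -0.019,"dz": 0.02,"roll": -55.6},
  ],
)

```text
time: 4.72
tool_pos: [0.5137, 0.1976, 0.1317]
tcp_rot: [-0.638, -3.074, 0.001]
wrist_force: [1.4, 0.8, -2.9]
width: 0.181
grip_force: 51.7
```

Request:
step_arm(
  commands=[
    {"fingers": 1,"dx": 0,"dy": 0,"dz": 0,"roll": 0},
    {"fingers": 1,"dx": 0,"dy": 0,"dz": 0,"roll": 0},
  ],
)

```text
time: 4.97
tool_pos: [0.5147, 0.1955, 0.132]
tcp_rot: [-0.644, -3.073, 0.003]
wrist_force: [-0.3, -0.9, -2.0]
width: 0.182
grip_force: 51.6
```

```bash
python3 g.py .518 .1946 .13 66.3
python3 - <<'E'
from h import *
for n in("top","side"):
    im,d,P=cloud(n);np.savez(f"{n}1.npz",im=im,d=d,P=P)
    C=np.array(calibration(n)["world_to_cam"]);K=np.array(calibration(n)["intrinsics"])
    p=C@np.array([.518,.1946,.1,1]);u=int(K[0,0]*p[0]/-p[2]+K[0,2]);v=int(K[1,1]*p[1]/p[2]+K[1,2]);print(u,v)
    u0=min(max(u-80,0),480);v0=min(max(v-60,0),360)
    cv2.imwrite(f"pics/{n}1.png",cv2.resize(im[v0:v0+120,u0:u0+160],None,fx=4,fy=4,interpolation=2))
a,b=cv2.imread("pics/top1.png"),cv2.imread("pics/side1.png")
cv2.imwrite("pics/ab1.png",cv2.resize(np.hstack([a,b]),(800,300)))
E
```

```text
t 4.97 pos [0.5147 0.1955 0.132 ] psi 66.34 dxyz [-0.0034  0.0005  0.002 ] roll 0.04 q6 -0.839 F [-0.3 -0.9 -2. ] w 0.182 grip 51.6 tilt [-0.002  -0.0013]
127 260
156 350
```

View pics/ab1.png

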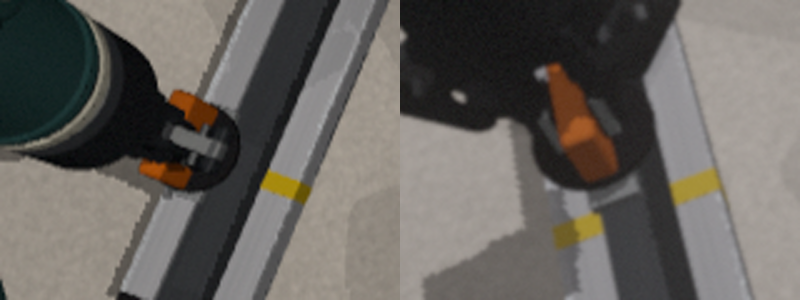

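Held nut: both bar ends (orange) and the black collar are visible beside the fingers in both views, hanging over the rail upstream of the stripe and looking aligned. I'll measure its offset in the hand.

Run:
```python
from h import *
u=np.array([np.cos(np.radians(156.3)),np.sin(np.radians(156.3))]);w=np.array([-u[1],u[0]]);m=np.array([.518,.1946])
for n in("top","side"):
    f=np.load(n+"1.npz");im,P=f["im"],f["P"];hsv=cv2.cvtColor(im,cv2.COLOR_BGR2HSV).astype(int)
    X=P[...,:2]-m;z=P[...,2];near=np.hypot(X[...,0],X[...,1])<.06
    o=near&(hsv[...,1]>150)&(hsv[...,0]<14)&(z>.12)&(z<.18)
    a=X[o]@u;b=X[o]@w;print(n,"bar",o.sum(),"u",np.percentile(a,[0,2,98,100]).round(4),"w",np.percentile(b,[2,50,98]).round(4),"z",np.percentile(z[o],[2,50,98]).round(4))
    t=o&(z>.158);q=X[t].astype(np.float32)
    if len(q)>10:
        r=cv2.minAreaRect(q);bx=cv2.boxPoints(r);e=max([bx[1]-bx[0],bx[2]-bx[1]],key=np.linalg.norm);print("top rect",len(q),r[0]@u,r[0]@w,r[1],np.degrees(np.arctan2(e[1],e[0]))%180,np.median(z[t]))
    for s in(-1,1):
        k=t&((X@u)*s>.01); 
        if k.sum()>5: print(" end",s,k.sum(),"w mid",(np.percentile(X[k]@w,[5,95])).round(4))
    c=near&(hsv[...,2]<70)&(hsv[...,1]<110)&(abs(z-.122)<.005)
    q=X[c].astype(np.float32)
    if len(q)>20:
        cc,rr=cv2.minEnclosingCircle(q);print(" collar",len(q),np.array(cc)@u,np.array(cc)@w,rr,np.median(z[c]))
```

```text
top bar 309 u [-0.0283 -0.0273  0.0272  0.0279] w [-0.0049  0.008   0.015 ] z [0.1244 0.156  0.1727]
top rect 140 -0.00010669191463461101 0.00832768927199121 (0.029737751930952072, 0.05510934442281723) 155.0207 0.1628813553523743
 end -1 77 w mid [-0.0043  0.0085]
 end 1 61 w mid [-0.0054  0.0178]
 collar 218 0.00021529295945201692 0.001999129936473375 0.029555901885032654 0.1214713138091979
side bar 616 u [-0.0153 -0.0115  0.0289  0.0297] w [-0.0053  0.002   0.0096] z [0.1292 0.1636 0.1663]
top rect 398 0.006849113746388976 0.0014448765310990177 (0.01529978308826685, 0.04454748332500458) 159.1629 0.16453461042527076
 end -1 17 w mid [-0.0041 -0.0001]
 end 1 231 w mid [-0.0045  0.0089]
 collar 676 0.001581156335472456 0.002378070927065679 0.029717382043600082 0.12273162187776648
```

Request:
step_arm(
  commands=[
    {"fingers": 1,"dx": -0.001,"dy": 0.002,"dz": 0.01,"roll": 0},
    {"fingers": 1,"dx": -0.001,"dy": 0.002,"dz": 0.03,"roll": 0},
    {"fingers": 1,"dx": -0.001,"dy": 0.002,"dz": 0.045,"roll": 0},
    {"fingers": 1,"dx": -0.001,"dy": 0.002,"dz": 0.055,"roll": 0},
    {"fingers": 1,"dx": -0.001,"dy": 0.002,"dz": 0.065,"roll": 0},
    {"fingers": 1,"dx": -0.001,"dy": 0.002,"dz": 0.075,"roll": 0},
    {"fingers": 1,"dx": -0.001,"dy": 0.002,"dz": 0.082,"roll": 0},
    {"fingers": 1,"dx": -0.001,"dy": 0.002,"dz": 0.082,"roll": 0},
  ],
)

```text
time: 6.08
tool_pos: [0.5168, 0.1973, 0.0506]
tcp_rot: [-0.644, -3.074, 0.001]
wrist_force: [0.9, 0.4, -1.9]
width: 0.18
grip_force: 51.7
```

```bash
python3 g.py .5164 .1969 .045 66.3
```

```text
t 6.08 pos [0.5168 0.1973 0.0506] psi 66.32 dxyz [ 0.0002 -0.0005  0.0056] roll 0.02 q6 -0.838 F [ 0.9  0.4 -1.9] w 0.18 grip 51.7 tilt [-0.0012 -0.0004]
```

Into the slot with no contact force. Next, bring the collar down onto the lips gently.

Request:
step_arm(
  commands=[
    {"fingers": 1,"dx": 0,"dy": 0,"dz": 0.002,"roll": 0},
    {"fingers": 1,"dx": 0,"dy": 0,"dz": 0.004,"roll": 0},
    {"fingers": 1,"dx": 0,"dy": 0,"dz": 0.005,"roll": 0},
    {"fingers": 1,"dx": 0,"dy": 0,"dz": 0.006,"roll": 0},
    {"fingers": 1,"dx": 0,"dy": 0,"dz": 0.006,"roll": 0},
  ],
)

```text
time: 6.7
tool_pos: [0.5174, 0.1974, 0.0453]
tcp_rot: [0.645, 3.075, 0.0]
wrist_force: [1.1, -0.3, -2.7]
width: 0.175
grip_force: 51.8
```

```bash
python3 g.py .5164 .1969 .045 66.3
```

```text
t 6.7 pos [0.5174 0.1974 0.0453] psi 66.31 dxyz [ 0.0007 -0.0008  0.0003] roll 0.01 q6 -0.838 F [ 1.1 -0.3 -2.7] w 0.175 grip 51.8 tilt [0. 0.]
```

Request:
step_arm(
  commands=[
    {"fingers": 1,"dx": 0,"dy": 0,"dz": 0.001,"roll": 0},
    {"fingers": 1,"dx": 0,"dy": 0,"dz": 0.0015,"roll": 0},
    {"fingers": 1,"dx": 0,"dy": 0,"dz": 0.0015,"roll": 0},
  ],
)

```text
time: 7.08
tool_pos: [0.5174, 0.1974, 0.0451]
tcp_rot: [-0.645, -3.075, 0.0]
wrist_force: [-3.0, -1.7, 6.5]
width: 0.179
grip_force: 53.1
```

```bash
python3 g.py .5164 .1969 .045 66.3
```

```text
t 7.08 pos [0.5174 0.1974 0.0451] psi 66.32 dxyz [ 0.0008 -0.0008  0.0001] roll 0.02 q6 -0.838 F [-3.  -1.7  6.5] w 0.179 grip 53.1 tilt [-0.     -0.0001]
```

Collar seated (about 8 N). Now the quarter turn.

Request:
step_arm(
  commands=[
    {"fingers": 1,"dx": 0,"dy": 0,"dz": 0,"roll": 6},
    {"fingers": 1,"dx": 0,"dy": 0,"dz": 0,"roll": 13},
    {"fingers": 1,"dx": 0,"dy": 0,"dz": 0,"roll": 20},
    {"fingers": 1,"dx": 0,"dy": 0,"dz": 0,"roll": 27},
    {"fingers": 1,"dx": 0,"dy": 0,"dz": 0,"roll": 34},
    {"fingers": 1,"dx": 0,"dy": 0,"dz": 0,"roll": 41},
    {"fingers": 1,"dx": 0,"dy": 0,"dz": 0,"roll": 47},
    {"fingers": 1,"dx": 0,"dy": 0,"dz": 0,"roll": 53},
  ],
)

```text
time: 8.07
tool_pos: [0.5188, 0.1981, 0.0451]
tcp_rot: [1.952, 2.459, 0.004]
wrist_force: [0.4, 0.6, 2.0]
width: 0.181
grip_force: 52.3
```

```bash
python3 g.py .5174 .1974 .045 -23.7
```

```text
t 8.07 pos [0.5188 0.1981 0.0451] psi 13.12 dxyz [-0.0003 -0.0015  0.0001] roll 36.82 q6 0.091 F [0.4 0.6 2. ] w 0.181 grip 52.3 tilt [0.003  0.0012]
```

Request:
step_arm(
  commands=[
    {"fingers": 1,"dx": 0,"dy": 0,"dz": 0,"roll": 7},
    {"fingers": 1,"dx": 0,"dy": 0,"dz": 0,"roll": 14},
    {"fingers": 1,"dx": 0,"dy": 0,"dz": 0,"roll": 21},
    {"fingers": 1,"dx": 0,"dy": 0,"dz": 0,"roll": 28},
    {"fingers": 1,"dx": 0,"dy": 0,"dz": 0,"roll": 34},
    {"fingers": 1,"dx": 0,"dy": 0,"dz": 0,"roll": 37},
    {"fingers": 1,"dx": 0,"dy": 0,"dz": 0,"roll": 37},
    {"fingers": 1,"dx": 0,"dy": 0,"dz": 0,"roll": 37},
  ],
)

```text
time: 9.07
tool_pos: [0.5191, 0.1978, 0.0451]
tcp_rot: [2.628, 1.719, 0.005]
wrist_force: [2.8, -0.1, 5.8]
width: 0.182
grip_force: 52.8
```

```bash
python3 g.py .5174 .1974 .045 -23.7
python3 - <<'E'
from h import *
for n in("top","side"):
    im,d,P=cloud(n);np.savez(f"{n}2.npz",im=im,d=d,P=P)
a,b=[np.load(n+"2.npz")["im"] for n in("top","side")]
c=[cv2.resize(a[190:340,50:250],(400,300)),cv2.resize(b[300:450,80:280],(400,300))]
cv2.imwrite("pics/ab2.png",np.hstack(c))
E
```

```text
t 9.07 pos [0.5191 0.1978 0.0451] psi -23.64 dxyz [-0.001  -0.0014  0.0001] roll 0.06 q6 0.732 F [ 2.8 -0.1  5.8] w 0.182 grip 52.8 tilt [0.0034 0.0009]
```

View pics/ab2.png

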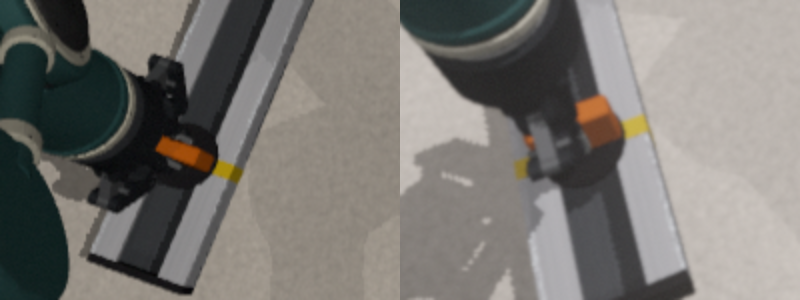

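The bar now lies across the slot, in line with the yellow stripe (left (225,168), right (635,127)), and the collar is on the lips. Checking centring before release.

```bash
cat > c.py <<'E'
from h import *
import sys
k=sys.argv[1];u=np.array([np.cos(np.radians(156.3)),np.sin(np.radians(156.3))]);w=np.array([-u[1],u[0]]);m=np.array([.518,.1946])
for n in("top","side"):
    f=np.load(n+k+".npz");im,P=f["im"],f["P"];hsv=cv2.cvtColor(im,cv2.COLOR_BGR2HSV).astype(int)
    X=P[...,:2]-m;z=P[...,2];near=np.hypot(X[...,0],X[...,1])<.045
    c=near&(hsv[...,2]<70)&(hsv[...,1]<110)&(abs(z-.0355)<.003)
    q=X[c].astype(np.float32)
    if len(q)>20:
        cc,rr=cv2.minEnclosingCircle(q);print(n,"collar u,w",len(q),(np.array(cc)@u).round(4),(np.array(cc)@w).round(4),"r",round(rr,4),np.median(z[c]))
    t=near&(hsv[...,1]>150)&(hsv[...,0]<14)&(z>.072)&(z<.083);q=X[t].astype(np.float32)
    if len(q)>10:
        r=cv2.minAreaRect(q);b=cv2.boxPoints(r);e=max([b[1]-b[0],b[2]-b[1]],key=np.linalg.norm);print(n,"bar top",len(q),"u,w",(r[0]@u).round(4),(r[0]@w).round(4),np.round(r[1],4),"deg (want 66.3)",np.degrees(np.arctan2(e[1],e[0]))%180,"z",np.median(z[t]))
E
python3 c.py 2
```

```text
top collar u,w 317 0.001 0.0009 r 0.0301 0.03484942467006724
top bar top 180 u,w -0.0 0.01 [0.0374 0.0161] deg (want 66.3) 64.32492 z 0.0763049990211444
side collar u,w 418 0.0148 0.0029 r 0.0258 0.035388826810026974
side bar top 179 u,w 0.0011 0.0021 [0.0533 0.0167] deg (want 66.3) 65.59106 z 0.07695431804653974
```

Centred to 1–2 mm and square, so I'll let go and retreat.

Request:
step_arm(
  commands=[
    {"fingers": 1,"dx": 0,"dy": 0,"dz": -0.001,"roll": 0},
    {"fingers": 0.4,"dx": 0,"dy": 0,"dz": -0.001,"roll": 0},
    {"fingers": -0.5,"dx": 0,"dy": 0,"dz": -0.001,"roll": 0},
    {"fingers": -1,"dx": 0,"dy": 0,"dz": -0.001,"roll": 0},
    {"fingers": -1,"dx": 0,"dy": 0,"dz": -0.001,"roll": 0},
    {"fingers": -1,"dx": 0,"dy": 0,"dz": -0.03,"roll": 0},
    {"fingers": -1,"dx": 0,"dy": 0,"dz": -0.08,"roll": 0},
    {"fingers": -1,"dx": 0,"dy": 0,"dz": -0.13,"roll": 0},
  ],
)

```text
time: 10.18
tool_pos: [0.5168, 0.1972, 0.1746]
tcp_rot: [-2.63, -1.718, 0.002]
wrist_force: [0.4, 0.8, -0.2]
width: 0.997
grip_force: 0.0
```

Request:
step_arm(
  commands=[
    {"fingers": -1,"dx": 0.05,"dy": 0,"dz": 0,"roll": 0},
    {"fingers": -1,"dx": 0.1,"dy": 0,"dz": 0,"roll": 0},
    {"fingers": -1,"dx": 0.1,"dy": 0,"dz": 0,"roll": 0},
    {"fingers": -1,"dx": 0.1,"dy": 0,"dz": 0,"roll": 0},
  ],
)

```text
time: 10.68
tool_pos: [0.5568, 0.2885, 0.1731]
tcp_rot: [2.629, 1.719, -0.003]
wrist_force: [0.1, 0.3, -0.3]
width: 1.001
grip_force: 0.0
```

```bash
python3 g.py .5174 .1974 .045 -23.7
python3 - <<'E'
from h import *
for n in("top","side"):
    im,d,P=cloud(n);np.savez(f"{n}3.npz",im=im,d=d,P=P)
a,b=[np.load(n+"3.npz")["im"] for n in("top","side")]
cv2.imwrite("pics/ab3.png",np.hstack([cv2.resize(a,(400,300)),cv2.resize(b[300:450,80:280],(400,300))]))
E
python3 c.py 3
```

```text
t 10.68 pos [0.5568 0.2885 0.1731] psi -23.66 dxyz [-0.0991  0.0005  0.1282] roll 0.04 q6 0.852 F [ 0.1  0.3 -0.3] w 1.001 grip 0.0 tilt [-0.0015 -0.0012]
top collar u,w 476 0.0017 0.0013 r 0.03 0.03478351872147667
top bar top 273 u,w 0.0017 0.0013 [0.0555 0.016 ] deg (want 66.3) 66.647865 z 0.07630945766383934
side collar u,w 560 0.0086 0.0018 r 0.0284 0.035316545589545834
side bar top 491 u,w 0.0031 0.0026 [0.0539 0.0163] deg (want 66.3) 65.886284 z 0.07697954226964265
```

View pics/ab3.png

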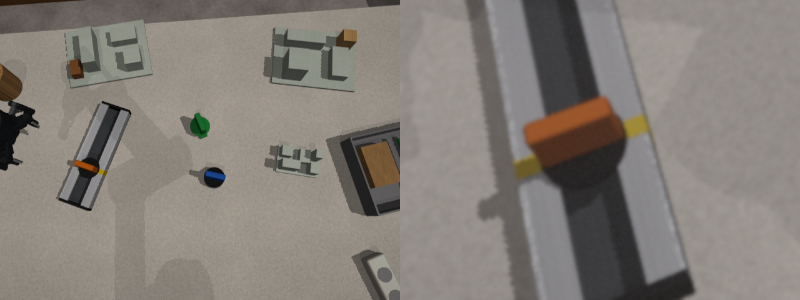

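The nut is upright and square on the stripe (right (575,140)), with its bar top at the seated height of 77 mm. The green look-alike, blue fitting and white model have not moved.

```bash
python3 -c "
from workcell import finish_job
print(finish_job())"
```

```text
the job is handed in; nothing more can be done
None
```

The orange-handled nut is seated at the yellow mark, about 2–3 mm off along the slot. It is turned a quarter turn, within 1° of square, and released. The blue fitting, white model and green look-alike were not moved, and the job is handed in after about 11 s of robot time.

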